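Clamp a water-filter cartridge in the test stand and hold the pin home

ROBOT

A 6-joint arm with a two-finger parallel gripper is mounted at the origin on the work surface. World frame = base frame: x ahead of the robot, y to its left, z up, the work surface at z = 0. Lengths are in m, angles in rad, forces in N, time in s.
With the tool pointing down it reaches from about 0.4 to 0.825 m from the base axis. Payload 7 kg.
Tool frame: the origin (TCP) lies on the centre line of the jaws, within the pads' length; the fingertips stand 22 mm ahead of it and the grasp point (between the pads) lies 3 mm ahead of it; z points along the fingers, y is the line along which they close (so a half turn about z gives the same grasp; the last joint's range is limited). The gripper opens to 88 mm and grips with 3 to 60 N. Pads are 19 mm wide; open, the fingers measure 130 mm over their backs; the gripper's body (78 mm by 193 mm) begins 47 mm behind the grasp point.
Start: joints at [-1.021, 0.359, 0.012, 0, -1.224, -0.288], TCP at [0.175, -0.652, 0.249] pointing down, gripper open.
Joint ranges: [-3.07, 3.07], [-1.43, 2.12], [-1.02, 1.25], [-3.03, 1.67], [-3.05, -0], [-3.03, 3.03]. Speed limits (rad/s): [2.39, 2.39, 3.01, 3.14, 3.14, 3.14].

INTERFACE

Orientations are given as [roll, pitch, yaw] about the fixed x, y, z axes, in that order (R = Rz(yaw) Ry(pitch) Rx(roll)).
In Python, from station import monitor, viewer, order gives the robot as it stands. The module is installed in compiled form; this text tells all that it offers.
- The arm moves only by the tool servo_tool, never from a script. Its argument "targets" is a list of rows, each an object with "angular": the turn, a rotation vector about the tool's x, y, z in degrees, a list of three; "xyz": the shift along the tool's x, y, z in cm, a list of three; "claw": the finger opening in cm, from 0 to 8.76. A call has 1 to 20 rows; each row shifts and turns the commanded pose from where the row before left it, along the tool's axes as they then stand; what a row does not reach is not made up. A row lasts 1/10 s, in which the tool goes at most 50 mm and 8.59 degrees, less where a joint would pass 70% of its speed; a pose out of reach is approached as far as the arm can. A call is refused whole if a number of a shift passes 5 or a number of a turn 8.59, either way. A call with a gripper value outside its range is refused whole. The fingers move at their own pace and stop on an object; "force" is the grip in N (left out, the last holds). Time passes only in rows, so rows that do not move let the fingers close. It gives the time, the measured TCP pose, the force, the opening and the grip force at its end, in the units of the state.
- monitor.get_state(): the state, without advancing time (a new reading comes with each control period).
- viewer.grab_frame(name): name is "scene" or "side" or "wrist"; returns a dict with "color" (420x560x3 uint8, blue, green, red), "fovy" (degrees; the focal length in pixels is half the picture's height over the tangent of half this angle, whatever the lens; pixels are square), "cx", "cy" (the principal point, pixels), "R" (3x3) and "t" (3): a world point X has camera coordinates R X + t. Camera axes: x right, y down, z forward; pixel columns grow to the right and rows downward; lengths in m; the calibration is good to about 2 mm. The wrist camera is an equidistant fisheye: a pixel r from the principal point sees the ray r / f radians off the axis. A picture is of the moment at which its call begins. There is no depth.
- order.job_done(): hands the job in; it is judged then, once.
The state is a dict: "t": time; "q": joint angles; "qd": joint speeds; "joint_efforts": joint torques, N m; "eef_pos": TCP position; "ee_rot": TCP orientation; "force": force on the tool from outside, world axes, zero at the start; "moment": the same for the moment, N m; "width": finger opening in m; "gripper_force": force on a finger pad.
Only numpy, scipy, OpenCV 4.12 (cv2) and the standard library are available. Lean on these libraries where they do the work, as an engineer would, in place of code of your own. Each camera call takes 0.05 s, during which the arm holds its last target. There are 200 camera calls.

TASK

Mount the filter cartridge in the test stand: lay it gently in the two saddles without dropping it, let go of it, and swing the open hinged strap over it. Then take the steel pin from the wooden block, push it from above through the holes of the strap and the lower half, and press it down until its collar is flat on the strap and the strap is fully shut. Finish while still holding the pin pressed down, so that a colleague can fit the clip from below, and leave the screwdriver, beaker and bottles where they are.

Things in the scene. Friction and masses are not known exactly. Their poses are not given: they have to be found in the camera images.
- stand: Filter test stand fixed to the bench: base plate 130 x 235 x 12 mm, origin under its centre, y = the way the mounted cartridge lies, x = across it. On posts at y = +75 and -75 mm stand half-round steel saddles open at the top, 30 mm wide along y, 66 mm over the outside along x, rims 110 mm above the bench. The +y one is a plain rest, the -y one the lower half of the hinged clamp.
- saddle_mid (a point): Point midway between the saddles, 110 mm above the bench, axes as the stand's: the middle of the mounted cartridge's axis lies here, up to 8 mm off either way along y (its caps stop it there).
- lower_hole (a point): Centre of the vertical 13 mm through hole in the clamp's fixed lower ear (flat, 6 mm thick), at the ear's top face, 110 mm above the bench: x = 58, y = -75 mm in the stand's frame; axes as the stand's. The ear reaches to x = 79 mm; under it nothing for 90 mm.
- strap (a joint): Hinge angle (rad) of the strap, the clamp's steel upper half (30 mm wide, 0.25 kg): 0 shut, ear flat on ear; 1.57 upright; starts at 1.6 to 1.9, leaning to the stand's -x; stop at 2.1. Stiff: stays where left above 0.65; pushed below about 0.55 it sinks by itself onto the cartridge, to about 0.09 (ears 9 mm apart at the holes). A rubber pad springs it back; about 7 N down at the hole shuts it.
- strap_hinge (a point): On the strap's hinge line, mid-width: x = -42, y = -75, z = 110 mm in the stand's frame. Its axes turn with the strap and are the stand's when shut. In this frame the strap's arch spans x = 8 to 76 mm and rises to z = 34 mm; its flat ear (z = 0 to 6 mm) spans x = 75 to 121 mm, the free end.
- upper_hole (a point): Centre of the 13 mm hole in the strap's 6 mm thick ear, at the ear's outer face (its top when shut), 100 mm from the hinge line; turns with the strap, z = the ear's outward normal.
- cartridge: Inline water filter, 0.2 to 0.42 kg: clear round body 50 mm in diameter, 196 mm long, black inside; at each end a white hexagonal cap (60 mm across flats, 20 mm thick) and a 13 mm hose stub 12 mm long; 260 mm overall. Origin = its centre, y = its long axis (either way round is fine). Lies on the bench on cap flats, axis 30 mm up; grip across the body's middle.
- pin: Bare steel pin standing in one of the block's two holes (the black screwdriver is in the other), 0.06 to 0.09 kg. Origin = centre of its collar's underside, z up. Above: collar 24 mm in diameter, 4 mm high, then a knob 18 mm in diameter, 36 mm high (top at 40 mm). Below: shank 10 mm in diameter, 45 mm long, its last 8 mm tapered to 5 mm.
- pin_tip (a point): Tip of the pin's shank, 45 mm below its origin; axes as the pin's.
- block: Wooden block fixed to the bench, 150 x 56 x 60 mm, long along its x; origin = centre of its underside. Two vertical 13 mm holes, 52 mm deep, at x = -45 and +45 mm, hold the pin and the screwdriver; the pin's collar rests on its top face, 60 mm above the bench.
- screwdriver: Bystander: stubby screwdriver, black handle 28 mm in diameter and 42 mm high above the block, shank in the block's other hole; origin = underside of the handle.
- beaker: Bystander: empty glass beaker, 74 mm in diameter, 90 mm high; origin = centre of its underside.
- dropper: Bystander: small white dropper bottle, 32 mm in diameter, 75 mm high; origin = centre of its underside.
- sprayer: Bystander: white spray bottle with a green trigger head, 86 mm in diameter, 207 mm high; origin = centre of its underside.
Mind the look-alikes: they are no part of the job. Leave any purple look-alike of the pin alone.

How it is judged:
On the way, in this order (a step that is already met when the one before it is completed fails the run):
1. the cartridge lies in both saddles, let go, with the strap still open (x of cartridge in the frame of saddle_mid between -0.004 and 0.004 m and y of cartridge in the frame of saddle_mid between -0.012 and 0.012 m and z of cartridge in the frame of saddle_mid below 0.004 m and angle between the y axis of cartridge and the y axis of saddle_mid, either way round below 0.05 rad and contact force between the fingers and cartridge below 0.1 N and value of joint strap above 0.5 rad), for 0.2 s.
2. the strap is swung over and lies on the cartridge (value of joint strap below 0.14 rad and z of cartridge in the frame of saddle_mid below 0.004 m), for 0.2 s.
3. the pin has gone through the holes of both ears (z of pin_tip in the frame of lower_hole below -0.012 m and horizontal distance between pin_tip and lower_hole below 0.006 m), for 0.1 s.
At the end, for the whole second after the job is handed in: Held so for a second: strap shut within 0.03 rad; pin through both holes, upright within 0.12 rad, centred within 4 mm, collar within 3.5 mm of home, touched by the fingers, pressing over 3 N; cartridge in both saddles within 4 mm across and in height, 12 mm along, 0.05 rad (value of joint strap below 0.03 rad and z of pin in the frame of lower_hole below 0.0095 m and horizontal distance between pin and lower_hole below 0.004 m and angle between the z axis of pin and the z axis of lower_hole, either way round below 0.12 rad and z of pin_tip in the frame of lower_hole below -0.03 m and contact force between the fingers and pin above 1 N and contact force between pin and stand above 3 N and x of cartridge in the frame of saddle_mid between -0.004 and 0.004 m and y of cartridge in the frame of saddle_mid between -0.012 and 0.012 m and z of cartridge in the frame of saddle_mid between -0.004 and 0.004 m and angle between the y axis of cartridge and the y axis of saddle_mid, either way round below 0.05 rad); the arm keeps its last pose, push and grip.
It fails at once if the cartridge is dropped or knocked onto the stand (meets it faster than 0.45 m/s) (contact force between cartridge and stand above 0.5 N and linear speed of cartridge above 0.45 m/s).
It fails at once if a bystander (screwdriver, beaker, dropper bottle, spray bottle) is moved by more than 30 mm (distance of any of screwdriver, beaker, dropper, sprayer from where it was at the start of the episode above 0.03 m).
It also fails if it takes over 69 s, if anything falls off the work surface, if the arm or the gripper's body presses on something with over 40 N, if the wrist force passes 120 N, or if a joint passes its speed limit or range.

## Working session

There is one attempt and no reset: what is moved stays moved. The work goes in short steps, Python scripts to look and compute and a tool call to move; the robot and the scene stay as the last step left them, time stands still between calls to the robot, and variables do not carry over. Pictures are saved under pics/ and viewed, at most 10 in all, crops included, and the job is handed in when it is done.

Besides the shell and the picture viewer there is one more tool, called after "Request:" as name([rows], argument=value, ...), one row to a line, values as JSON. servo_tool: Moves the arm, as the interface text tells. Its arguments: {"type":"object","properties":{"targets":{"type":"array"},"force":{"type":"number"}},"required":["targets"]}

```bash
mkdir -p pics
cat > h.py <<'E'
import numpy as np, cv2, pickle
from station import monitor, viewer, order
from scipy.spatial.transform import Rotation as Ro
def grab(n,save=None):
    f=viewer.grab_frame(n); f['name']=n
    f['R']=np.array(f['R']);f['t']=np.array(f['t'])
    f['f']=f['color'].shape[0]/2/np.tan(np.radians(f['fovy'])/2)
    pickle.dump(f,open('last_%s.pkl'%n,'wb'))
    if save: cv2.imwrite('pics/'+save,f['color'])
    return f
def load(n): return pickle.load(open('last_%s.pkl'%n,'rb'))
def ray(f,u,v):
    x,y=(u-f['cx'])/f['f'],(v-f['cy'])/f['f']
    if f['name']=='wrist':
        r=np.hypot(x,y); s=np.sin(r)/r if r>1e-9 else 1
        d=np.array([x*s,y*s,np.cos(r)])
    else: d=np.array([x,y,1.])
    return -f['R'].T@f['t'], f['R'].T@(d/np.linalg.norm(d))
def plane(f,u,v,z):
    c,d=ray(f,u,v); return c+d*(z-c[2])/d[2]
def proj(f,X):
    p=f['R']@np.array(X,float)+f['t']
    if f['name']=='wrist':
        a=np.arctan2(np.hypot(p[0],p[1]),p[2]); k=a/np.hypot(p[0],p[1])
        return np.array([f['cx']+f['f']*k*p[0],f['cy']+f['f']*k*p[1]])
    return np.array([f['cx']+f['f']*p[0]/p[2],f['cy']+f['f']*p[1]/p[2]])
def tri(f1,p1,f2,p2):
    c1,d1=ray(f1,*p1);c2,d2=ray(f2,*p2)
    A=np.stack([d1,-d2],1);s=np.linalg.lstsq(A,c2-c1,rcond=None)[0]
    a,b=c1+s[0]*d1,c2+s[1]*d2
    return (a+b)/2,np.linalg.norm(a-b)
def st():
    s=monitor.get_state()
    return s
E
python3 - <<'E'
from h import *
a=[grab(n)for n in('scene','side','wrist')]
for f in a: print(f['name'],f['fovy'],f['cx'],f['cy'],-f['R'].T@f['t'],f['R'][2])
s=st();print(s)
im=np.vstack([np.hstack([a[0]['color'],a[1]['color']])])
cv2.imwrite('pics/a0.png',a[0]['color']);cv2.imwrite('pics/a1.png',a[1]['color']);cv2.imwrite('pics/a2.png',a[2]['color'])
E
```

```text
scene 45.521470643132616 267.68248095811634 209.40411141922556 [1.25664703 0.01951322 1.05034039] [-0.56559481  0.06672357 -0.82197961]
side 43.09577785355265 279.44165578380466 208.7864675507109 [ 0.39925294 -0.97479371  0.70439129] [ 0.15110368  0.85116103 -0.50268537]
wrist 65.70646984690485 278.6711327348185 213.78287378947866 [ 0.10151495 -0.67196225  0.38432552] [ 0.26896929  0.07357418 -0.96033451]
{'t': 0.15, 'q': array([-1.02092621e+00,  3.59211164e-01,  1.12626665e-02, -2.38704895e-04,
       -1.22412552e+00, -2.88123863e-01]), 'qd': array([-0.0008919 , -0.00178561,  0.00121864,  0.00220141,  0.00130229,
       -0.0018562 ]), 'joint_efforts': array([-6.01510910e-04, -5.83277392e+01,  2.93292546e+01,  7.00114891e+00,
        8.81988293e-03, -1.02939218e-04]), 'eef_pos': array([ 0.17456005, -0.65167232,  0.24784512]), 'ee_rot': array([ 3.14030386e+00, -1.47913531e-04, -2.87992755e+00]), 'force': array([0.37215164, 0.92823256, 0.19055243]), 'moment': array([-0.00599095, -0.03354745, -0.01267709]), 'gripper_force': 0.0, 'width': 0.08716360732288028}
```

View pics/a0.png

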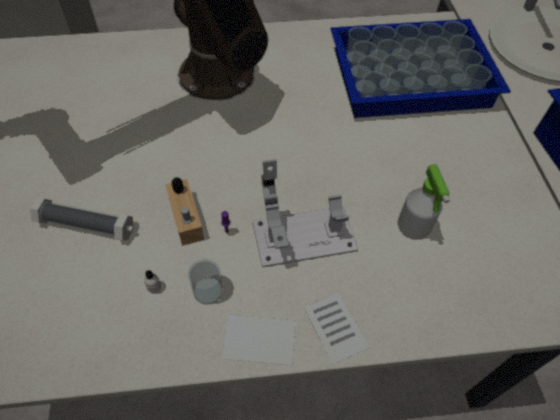

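View pics/a1.png

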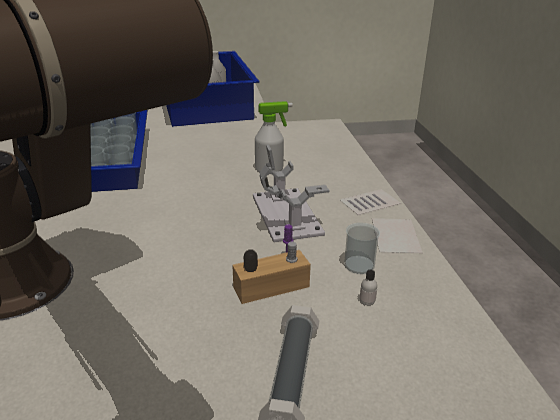

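Scene view: cartridge from (40,212) to (125,228), block with pin knob at about (186,213) and screwdriver at (178,185), purple look-alike at (226,220), stand plate about (255..355, 215..262), strap open at (270,170).

Candidates for the pin: grey knob in the block at scene (186,213), purple pin at (226,220), black screwdriver at (178,185). I choose the grey knob. For the cartridge, the only candidate is the long object at (83,220); the dropper at (151,280) is a bystander. Next is one close crop to check these.

Run:
```python
from h import *
a=load('scene')['color'];b=load('side')['color']
A=cv2.resize(a[150:275,20:370],None,fx=2.28,fy=2.28,interpolation=cv2.INTER_CUBIC)
B=cv2.resize(b[140:310,220:345],None,fx=1.85,fy=1.85,interpolation=cv2.INTER_CUBIC)
C=cv2.resize(b[280:420,240:345],None,fx=2.2,fy=2.2,interpolation=cv2.INTER_CUBIC)
im=np.zeros((600,800,3),np.uint8);im[:A.shape[0],:A.shape[1]]=A
im[286:286+B.shape[0],:B.shape[1]]=B[:314];im[286:286+C.shape[0],300:300+C.shape[1]]=C[:314]
im=np.clip(im*1.5,0,255).astype(np.uint8)
cv2.imwrite('pics/b.png',im)
for n in('scene','side'):
    c=load(n)['color'];h=cv2.cvtColor(c,cv2.COLOR_BGR2HSV)
    for nm,lo,hi in(('orange',(8,100,60),(22,255,255)),('purple',(130,80,20),(160,255,255))):
        m=cv2.inRange(h,lo,hi)
        k,l,s,ce=cv2.connectedComponentsWithStats(m)
        for i in range(1,k):
            if s[i,4]>25:
                cn=max(cv2.findContours((l==i).astype(np.uint8),0,2)[0],key=cv2.contourArea)
                print(n,nm,s[i],ce[i].round(1),cv2.approxPolyDP(cn,3,True)[:,0].tolist())
```

```text
scene orange [167 181  35  55 847] [184.3 209.5] [[168, 185], [180, 233], [201, 235], [186, 181], [182, 181], [184, 190], [179, 194]]
scene orange [182 237  12   7  31] [186.5 240.8] [[182, 241], [193, 240], [186, 237], [188, 241]]
scene purple [222 211   8  21  95] [225.1 219.8] [[224, 211], [222, 224], [227, 231], [229, 222]]
side orange [ 233  250   77   54 2657] [270.9 277.2] [[309, 263], [298, 250], [294, 263], [287, 262], [287, 253], [258, 259], [253, 272], [247, 272], [243, 263], [236, 264], [233, 285], [242, 303], [306, 287]]
side purple [283 224  10  28 154] [287.6 235.2] [[289, 224], [285, 225], [283, 239], [286, 251], [292, 240]]
```

View pics/b.png

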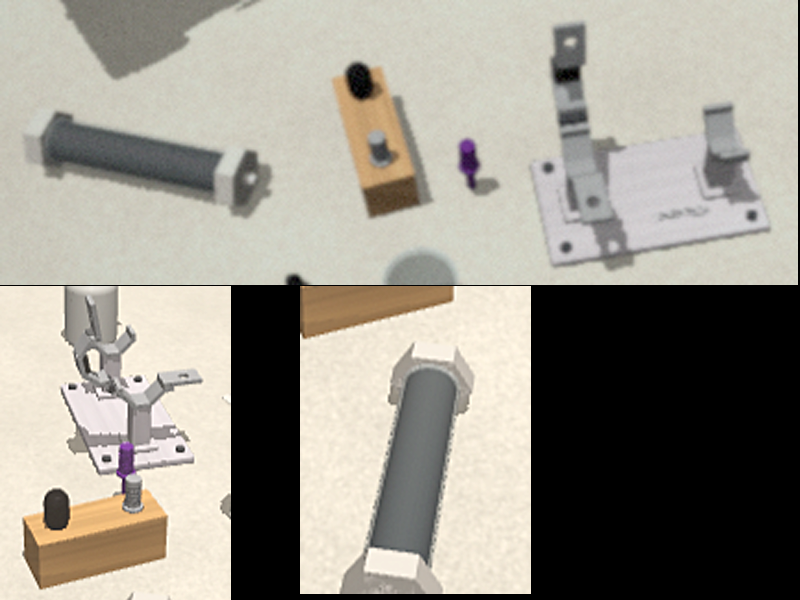

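The crop confirms it. The grey knob with a collar stands in the block at scene (186,214), the purple pin stands on the bench at (226,220), and the lower hole is at about scene (279.6,238.2) / side (318.9,188.6). The cartridge caps are at about (41,211) and (123.5,229).

Run:
```python
from h import *
a=load('scene');b=load('side')
S=lambda x,y:(20+x/2.28,150+y/2.28)
D=lambda x,y:(220+x/1.85,140+(y-286)/1.85)
E=lambda x,y:(240+(x-300)/2.2,280+(y-286)/2.2)
print('lowhole',tri(a,S(592,201),b,D(183,376)),plane(a,*S(592,201),.11))
print('uphole',tri(a,S(570,43),b,D(92,300)))
print('pin top',tri(a,S(377,134),b,D(134,478)),plane(a,*S(377,134),.1), plane(b,*D(134,478),.1))
sc=[S(547,168),S(566,247),S(752,216)]
for s in sc: print('screw',plane(a,*s,.012))
for s in (D(180,449),D(106,459),D(72,386),D(138,379)): print('screwside',plane(b,*s,.012))
print('plate corner L',plane(a,*S(552,264),.012),plane(a,*S(530,162),.012),plane(a,*S(769,229),.012))
L=plane(a,*S(48,140),.03);R=plane(a,*S(236,180),.03);print(L,R,(L+R)/2)
print('block',[plane(a,u,v,.06).round(4) for u,v in((168,185),(180,233),(201,229),(186,181))])
for n,p in(('beaker',(207,290)),('dropper',(153,285)),('sprayer',(415,230))):print(n,plane(a,*p,0))
f=load('wrist');print(f['f'])
for X in (L,R):print(proj(f,X))
```

```text
lowhole (array([0.6877865 , 0.11390186, 0.10851579]), np.float64(0.00021059016667727637)) [0.68879163 0.11369914 0.11      ]
uphole (array([0.5729555 , 0.10628865, 0.22050327]), np.float64(0.014106116206279627))
pin top (array([ 0.58240686, -0.09282889,  0.0996518 ]), np.float64(0.0026249574083513174)) [ 0.58124213 -0.09223294  0.1       ] [ 0.58308617 -0.09486293  0.1       ]
screw [0.58291937 0.08002832 0.012     ]
screw [0.68218942 0.08991522 0.012     ]
screw [0.6656462  0.28942448 0.012     ]
screwside [0.68284276 0.09101537 0.012     ]
screwside [0.58234006 0.08211358 0.012     ]
screwside [0.56572981 0.28458383 0.012     ]
screwside [0.66584811 0.29127394 0.012     ]
plate corner L [0.70045479 0.07345758 0.012     ] [0.573237   0.06238977 0.012     ] [0.68307551 0.3039974  0.012     ]
[ 0.50257774 -0.45386627  0.03      ] [ 0.57547559 -0.24937544  0.03      ] [ 0.53902666 -0.35162085  0.03      ]
block [array([ 0.4761, -0.1387,  0.06  ]), array([ 0.6205, -0.1103,  0.06  ]), array([ 0.6145, -0.0614,  0.06  ]), array([ 0.468 , -0.0941,  0.06  ])]
beaker [ 0.74315689 -0.05805324  0.        ]
dropper [ 0.7174295  -0.18136468  0.        ]
sprayer [0.63390271 0.46254323 0.        ]
325.19226210127806
[342.64325071 411.17292112]
[421.25637333 437.11400151]
```

View pics/a2.png

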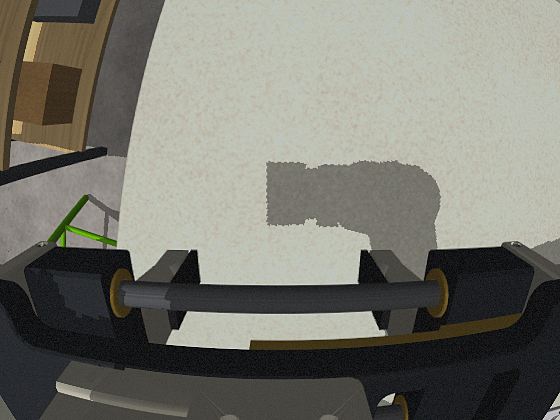

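The wrist view shows bare bench with the fingers at (170,300) and (385,295); the cartridge is not in it. The stand is centred at about (0.624,0.186) with yaw about 0.085, and the cartridge at about (0.539,-0.352) with yaw about -0.34. I'll move above the cartridge and look from there.

Request:
servo_tool([
  {"xyz": [-3.6,1.63,0],"angular": [0,0,0],"claw": 8.7},
  {"xyz": [-3.6,1.63,0],"angular": [0,0,0],"claw": 8.7},
  {"xyz": [-3.6,1.63,0],"angular": [0,0,0],"claw": 8.7},
  {"xyz": [-3.6,1.63,0],"angular": [0,0,0],"claw": 8.7},
  {"xyz": [-3.6,1.63,0],"angular": [0,0,0],"claw": 8.7},
  {"xyz": [-3.6,1.63,0],"angular": [0,0,0],"claw": 8.7},
  {"xyz": [-3.6,1.63,0],"angular": [0,0,0],"claw": 8.7},
  {"xyz": [-3.6,1.63,0],"angular": [0,0,0],"claw": 8.7},
  {"xyz": [-3.6,1.63,0],"angular": [0,0,0],"claw": 8.7},
  {"xyz": [-3.6,1.63,0],"angular": [0,0,0],"claw": 8.7},
  {"xyz": [-3.6,1.63,0],"angular": [0,0,0],"claw": 8.7},
  {"xyz": [-3.6,1.63,0],"angular": [0,0,0],"claw": 8.7},
  {"xyz": [0,0,0],"angular": [0,0,-8],"claw": 8.7},
  {"xyz": [0,0,0],"angular": [0,0,-8],"claw": 8.7},
  {"xyz": [0,0,0],"angular": [0,0,-8],"claw": 8.7},
  {"xyz": [0,0,0],"angular": [0,0,-8],"claw": 8.7},
  {"xyz": [0,0,0],"angular": [0,0,-8],"claw": 8.7},
  {"xyz": [0,0,0],"angular": [0,0,-8],"claw": 8.7},
  {"xyz": [0,0,0],"angular": [0,0,-7.5],"claw": 8.7},
  {"xyz": [0,0,0],"angular": [0,0,0],"claw": 8.7},
])

```text
t: 2.15
eef_pos: [0.5412, -0.3512, 0.2482]
ee_rot: [3.141, 0.0, -1.909]
force: [-0.6, -0.7, -0.3]
width: 0.0872
gripper_force: 0.0
```

```bash
cat >> h.py <<'E'
def delta(target,yaw=None):
    "shift in tool axes (cm) and yaw turn (deg about tool z) from the measured pose"
    s=st(); R=Ro.from_euler('xyz',s['ee_rot']).as_matrix()
    print('pose',np.round(s['eef_pos'],4),np.round(s['ee_rot'],4),'t',round(s['t'],2),'w',round(s['width'],4),'F',np.round(s['force'],1))
    print('shift cm',(R.T@(np.array(target)-s['eef_pos'])*100).round(2))
    if yaw is not None: print('turn deg z',-np.degrees((yaw-s['ee_rot'][2]+np.pi)%(2*np.pi)-np.pi).round(2))
E
python3 - <<'E'
from h import *
s=st();print(s['t'],s['eef_pos'],s['ee_rot'],s['force'],s['q'])
f=grab('wrist','c1.png')
E
```

```text
2.15 [ 0.54118426 -0.35115398  0.24823604] [ 3.14097779e+00  5.55544165e-05 -1.90923547e+00] [-0.62092094 -0.73763096 -0.26093149] [-2.73760559e-01  3.10554579e-01 -5.87095144e-02 -1.02034058e-04
 -1.20214222e+00 -6.46417705e-02]
```

View pics/c1.png

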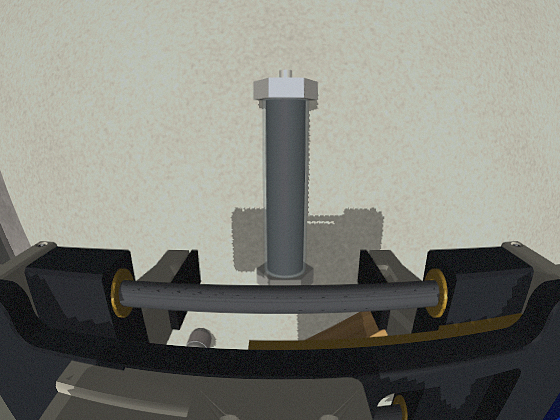

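The wrist view shows the cartridge below: far cap at about (286,88), near cap at about (286,273), body edges at u = 264 and 306. Now I'll measure the edges precisely.

Run:
```python
from h import *
f=load('wrist');g=cv2.cvtColor(f['color'],cv2.COLOR_BGR2GRAY).astype(int)
print('col',list(zip(range(70,110),g[70:110,282:291].mean(1).astype(int))))
print('col2',list(zip(range(255,287),g[255:287,282:291].mean(1).astype(int))))
E1=[]
for v in(120,160,200,240):
    r=g[v-2:v+3].mean(0); d=np.diff(r); 
    dark=np.where(r[250:325]<105)[0]+250
    print(v,dark.min(),dark.max(),[int(x) for x in r[256:316:2]])
```

```text
col [(70, np.int64(178)), (71, np.int64(178)), (72, np.int64(177)), (73, np.int64(178)), (74, np.int64(177)), (75, np.int64(176)), (76, np.int64(176)), (77, np.int64(185)), (78, np.int64(193)), (79, np.int64(192)), (80, np.int64(192)), (81, np.int64(193)), (82, np.int64(191)), (83, np.int64(191)), (84, np.int64(191)), (85, np.int64(191)), (86, np.int64(192)), (87, np.int64(192)), (88, np.int64(192)), (89, np.int64(191)), (90, np.int64(192)), (91, np.int64(191)), (92, np.int64(192)), (93, np.int64(192)), (94, np.int64(192)), (95, np.int64(194)), (96, np.int64(193)), (97, np.int64(142)), (98, np.int64(98)), (99, np.int64(92)), (100, np.int64(89)), (101, np.int64(88)), (102, np.int64(90)), (103, np.int64(89)), (104, np.int64(89)), (105, np.int64(89)), (106, np.int64(89)), (107, np.int64(89)), (108, np.int64(90)), (109, np.int64(89))]
col2 [(255, np.int64(87)), (256, np.int64(88)), (257, np.int64(88)), (258, np.int64(85)), (259, np.int64(87)), (260, np.int64(88)), (261, np.int64(86)), (262, np.int64(87)), (263, np.int64(86)), (264, np.int64(87)), (265, np.int64(88)), (266, np.int64(86)),
[... 303 characters left out ...]
, np.int64(124)), (282, np.int64(121)), (283, np.int64(123)), (284, np.int64(131)), (285, np.int64(60)), (286, np.int64(30))]
120 266 308 [188, 189, 190, 168, 169, 65, 74, 78, 82, 81, 86, 85, 87, 91, 90, 90, 86, 87, 85, 84, 81, 78, 72, 70, 55, 119, 101, 189, 185, 185]
160 266 304 [185, 187, 190, 176, 168, 87, 70, 77, 80, 81, 84, 85, 88, 89, 88, 89, 86, 87, 85, 82, 79, 77, 73, 67, 61, 121, 110, 196, 188, 184]
200 267 307 [185, 188, 185, 188, 162, 109, 69, 77, 79, 83, 83, 86, 87, 88, 88, 90, 90, 86, 84, 82, 77, 77, 72, 68, 85, 112, 158, 185, 189, 185]
240 267 306 [114, 116, 114, 113, 112, 116, 69, 76, 79, 83, 84, 88, 86, 89, 88, 87, 86, 86, 85, 81, 78, 75, 70, 58, 121, 104, 112, 114, 116, 112]
```

Run:
```python
from h import *
f=load('wrist')
far_o=plane(f,286,76.5,.06);far_i=plane(f,286,97,.06);near_i=plane(f,285.4,275,.055)
print(far_o,far_i,near_i,np.linalg.norm(far_o-far_i),np.linalg.norm(far_i-near_i))
p=plane(f,285.6,120,.04);q=plane(f,285.4,240,.04)
d=(q-p)/np.linalg.norm(q-p);print(p,q,d,'yaw',np.arctan2(-d[0],d[1]))
m=(far_i[:2]+near_i[:2])/2; 
c=p[:2]+d[:2]*((m-p[:2])@d[:2]);print('centre',m,c)
yaw=np.arctan2(-d[0],d[1]); delta([*c,.033],yaw-np.pi/2)
```

```text
[ 0.4938377  -0.46347923  0.06      ] [ 0.5006955  -0.44392037  0.06      ] [ 0.56420285 -0.26176863  0.055     ] 0.020726278119805455 0.19297004919293045
[ 0.50820308 -0.42225805  0.04      ] [ 0.55195609 -0.29652874  0.04      ] [0.32866187 0.94444766 0.        ] yaw -0.3348863836321296
centre [ 0.53244918 -0.3528445 ] [ 0.53236835 -0.35281637]
pose [ 0.5412 -0.3511  0.2483] [ 3.1411e+00  1.0000e-04 -1.9139e+00] t 2.2 w 0.0871 F [-0.1  0.9 -0. ]
shift cm [ 0.46  0.76 21.53]
turn deg z -0.47
```

Request:
servo_tool([
  {"xyz": [0.46,0.76,3],"angular": [0,0,-0.5],"claw": 8.7},
  {"xyz": [0,0,4],"angular": [0,0,0],"claw": 8.7},
  {"xyz": [0,0,4],"angular": [0,0,0],"claw": 8.7},
  {"xyz": [0,0,4],"angular": [0,0,0],"claw": 8.7},
  {"xyz": [0,0,3],"angular": [0,0,0],"claw": 8.7},
  {"xyz": [0,0,2],"angular": [0,0,0],"claw": 8.7},
  {"xyz": [0,0,1.5],"angular": [0,0,0],"claw": 8.7},
  {"xyz": [0,0,0],"angular": [0,0,0],"claw": 8.7},
  {"xyz": [0,0,0],"angular": [0,0,0],"claw": 4.0},
  {"xyz": [0,0,0],"angular": [0,0,0],"claw": 4.0},
  {"xyz": [0,0,0],"angular": [0,0,0],"claw": 4.0},
  {"xyz": [0,0,0],"angular": [0,0,0],"claw": 4.0},
  {"xyz": [0,0,0],"angular": [0,0,0],"claw": 4.0},
  {"xyz": [0,0,0],"angular": [0,0,0],"claw": 4.0},
], force=35)

```text
t: 3.6
eef_pos: [0.5328, -0.3531, 0.0341]
ee_rot: [-3.141, -0.0, -1.902]
force: [-0.7, 1.2, 2.2]
width: 0.0493
gripper_force: 35.0
```

Request:
servo_tool([
  {"xyz": [0,0,-1],"angular": [0,0,0],"claw": 4.0},
  {"xyz": [0,0,-3],"angular": [0,0,0],"claw": 4.0},
  {"xyz": [0,0,-4],"angular": [0,0,0],"claw": 4.0},
  {"xyz": [0,0,-4],"angular": [0,0,0],"claw": 4.0},
  {"xyz": [0,0,-4],"angular": [0,0,0],"claw": 4.0},
  {"xyz": [0,0,-4],"angular": [0,0,0],"claw": 4.0},
  {"xyz": [0,0,-3],"angular": [0,0,0],"claw": 4.0},
  {"xyz": [0,0,-2],"angular": [0,0,0],"claw": 4.0},
  {"xyz": [0,0,0],"angular": [0,0,0],"claw": 4.0},
])

```text
t: 4.5
eef_pos: [0.5335, -0.3536, 0.2876]
ee_rot: [-3.136, -0.0, -1.902]
force: [0.5, 0.1, -2.1]
width: 0.0493
gripper_force: 35.0
```

Request:
servo_tool([
  {"xyz": [-1.5,0.25,0],"angular": [0,0,0],"claw": 4.0},
  {"xyz": [-3,0.5,0],"angular": [0,0,0],"claw": 4.0},
  {"xyz": [-4,0.66,0],"angular": [0,0,0],"claw": 4.0},
  {"xyz": [-4,0.66,0],"angular": [0,0,0],"claw": 4.0},
  {"xyz": [-4,0.66,0],"angular": [0,0,0],"claw": 4.0},
  {"xyz": [-4,0.66,0],"angular": [0,0,0],"claw": 4.0},
  {"xyz": [-4,0.66,0],"angular": [0,0,0],"claw": 4.0},
  {"xyz": [-4,0.66,0],"angular": [0,0,0],"claw": 4.0},
  {"xyz": [-4,0.66,0],"angular": [0,0,0],"claw": 4.0},
  {"xyz": [-4,0.66,0],"angular": [0,0,0],"claw": 4.0},
  {"xyz": [-4,0.66,0],"angular": [0,0,0],"claw": 4.0},
  {"xyz": [-4,0.66,0],"angular": [0,0,0],"claw": 4.0},
  {"xyz": [-4,0.66,0],"angular": [0,0,0],"claw": 4.0},
  {"xyz": [-3.5,0.57,0],"angular": [0,0,0],"claw": 4.0},
  {"xyz": [-2,0.3,0],"angular": [0,0,0],"claw": 4.0},
  {"xyz": [0,0,0],"angular": [0,0,-8],"claw": 4.0},
  {"xyz": [0,0,0],"angular": [0,0,-8],"claw": 4.0},
  {"xyz": [0,0,0],"angular": [0,0,-7.8],"claw": 4.0},
  {"xyz": [0,0,0],"angular": [0,0,0],"claw": 4.0},
])

```text
t: 6.4
eef_pos: [0.6237, 0.1864, 0.2822]
ee_rot: [3.139, -0.001, -1.485]
force: [-0.7, -0.4, -3.5]
width: 0.0494
gripper_force: 35.0
```

Run:
```python
from h import *
delta([.624,.186,.19],.085-np.pi/2)
a=grab('scene');b=grab('side');w=grab('wrist')
A=cv2.resize(a['color'][130:280,150:370],None,fx=2,fy=2,interpolation=cv2.INTER_CUBIC)
B=cv2.resize(b['color'][100:260,200:390],None,fx=1.9,fy=1.9,interpolation=cv2.INTER_CUBIC)
W=w['color'][0:290,60:500]
im=np.zeros((600,800,3),np.uint8)
im[:300,:440]=A;im[:304,440:440+B.shape[1]]=B[:,:360];im[305:595,:440]=W
cv2.imwrite('pics/d.png',np.clip(im*1.4,0,255).astype(np.uint8))
```

```text
pose [0.6237 0.1864 0.2822] [ 3.1394e+00 -7.0000e-04 -1.4851e+00] t 6.4 w 0.0494 F [-0.7 -0.4 -3.5]
shift cm [ 0.03 -0.05  9.22]
turn deg z 0.04
```

View pics/d.png

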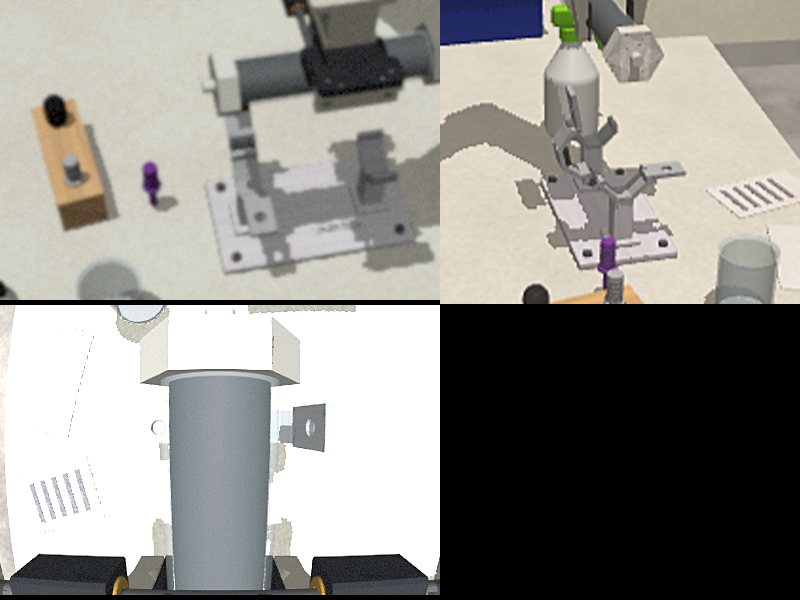

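The wrist view shows the lower hole's ear at about wrist (218,122) and the strap's ear hole at about (370,122). The cartridge is held straight between them, and the scene and side views show it above the saddles.

Run:
```python
from h import *
f=load('wrist')
im=f['color'];g=cv2.cvtColor(im,cv2.COLOR_BGR2GRAY).astype(int)
cv2.imwrite('pics/e.png',np.hstack([cv2.resize(im[85:165,185:245],None,fx=6,fy=6,interpolation=cv2.INTER_CUBIC),cv2.resize(im[85:165,325:395],None,fx=6,fy=6,interpolation=cv2.INTER_CUBIC)]))
print(plane(f,218,122,.11))
print('up',plane(f,370,122,.22))
th=.085
for y in (-.075,):
  c=np.array([.624,.186]);R=np.array([[np.cos(th),-np.sin(th)],[np.sin(th),np.cos(th)]])
  print('pred hole',c+R@[.058,y])
```

```text
[0.68674558 0.1141662  0.11      ]
up [0.57320368 0.10442371 0.22      ]
pred hole [0.68815793 0.11619484]
```

View pics/e.png

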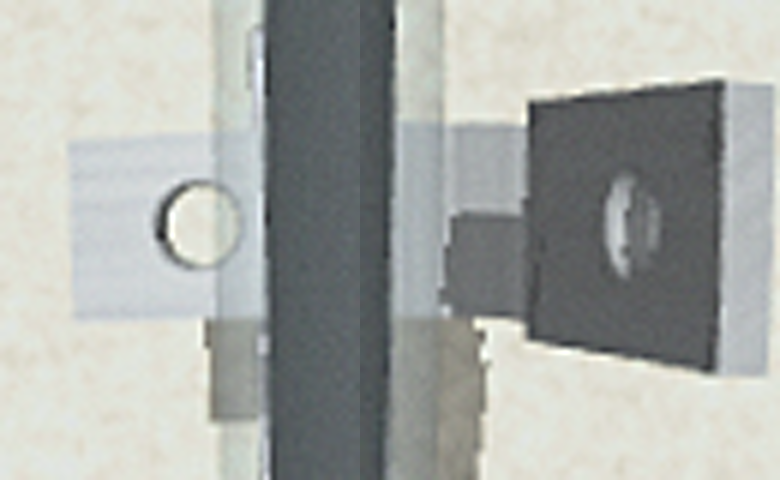

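Request:
servo_tool([
  {"xyz": [0.13,0.02,2],"angular": [0,0,0],"claw": 4.0},
  {"xyz": [0,0,4],"angular": [0,0,0],"claw": 4.0},
  {"xyz": [0,0,4],"angular": [0,0,0],"claw": 4.0},
  {"xyz": [0,0,2.5],"angular": [0,0,0],"claw": 4.0},
  {"xyz": [0,0,1],"angular": [0,0,0],"claw": 4.0},
  {"xyz": [0,0,0],"angular": [0,0,0],"claw": 4.0},
  {"xyz": [0,0,0.5],"angular": [0,0,0],"claw": 4.0},
  {"xyz": [0,0,0.5],"angular": [0,0,0],"claw": 4.0},
  {"xyz": [0,0,0.5],"angular": [0,0,0],"claw": 4.0},
  {"xyz": [0,0,0.5],"angular": [0,0,0],"claw": 4.0},
  {"xyz": [0,0,0],"angular": [0,0,0],"claw": 4.0},
])

```text
t: 7.65
eef_pos: [0.624, 0.185, 0.1279]
ee_rot: [3.141, -0.0, -1.487]
force: [0.4, -0.8, -2.7]
width: 0.0493
gripper_force: 35.0
```

Request:
servo_tool([
  {"xyz": [0,0,0.4],"angular": [0,0,0],"claw": 4.0},
  {"xyz": [0,0,0.3],"angular": [0,0,0],"claw": 4.0},
  {"xyz": [0,0,0.2],"angular": [0,0,0],"claw": 4.0},
  {"xyz": [0,0,0.2],"angular": [0,0,0],"claw": 4.0},
  {"xyz": [0,0,0.1],"angular": [0,0,0],"claw": 4.0},
  {"xyz": [0,0,0],"angular": [0,0,0],"claw": 4.0},
  {"xyz": [0,0,0],"angular": [0,0,0],"claw": 4.0},
])

```text
t: 8.35
eef_pos: [0.6244, 0.1852, 0.1166]
ee_rot: [-3.142, -0.0, -1.487]
force: [0.6, 0.0, -2.0]
width: 0.0495
gripper_force: 35.0
```

Request:
servo_tool([
  {"xyz": [0,0,0.1],"angular": [0,0,0],"claw": 4.0},
  {"xyz": [0,0,0.1],"angular": [0,0,0],"claw": 4.0},
  {"xyz": [0,0,0.1],"angular": [0,0,0],"claw": 4.0},
  {"xyz": [0,0,0],"angular": [0,0,0],"claw": 4.0},
  {"xyz": [0,0,0],"angular": [0,0,0],"claw": 4.0},
])

```text
t: 8.85
eef_pos: [0.6245, 0.1852, 0.1153]
ee_rot: [-3.141, 0.0, -1.487]
force: [-4.8, -1.0, 8.2]
width: 0.0494
gripper_force: 35.0
```

Request:
servo_tool([
  {"xyz": [0,0.1,0],"angular": [0,0,0],"claw": 4.0},
  {"xyz": [0,0,0],"angular": [0,0,0],"claw": 4.0},
  {"xyz": [0,0,0.05],"angular": [0,0,0],"claw": 4.0},
  {"xyz": [0,0,0],"angular": [0,0,0],"claw": 4.0},
  {"xyz": [0,0,0],"angular": [0,0,0],"claw": 4.0},
])

```text
t: 9.35
eef_pos: [0.6237, 0.1853, 0.1145]
ee_rot: [-3.14, 0.0, -1.486]
force: [-4.0, 0.2, 9.3]
width: 0.0494
gripper_force: 35.0
```

Request:
servo_tool([
  {"xyz": [0,0,0],"angular": [0,0,0],"claw": 5.5},
  {"xyz": [0,0,0],"angular": [0,0,0],"claw": 8.7},
  {"xyz": [0,0,0],"angular": [0,0,0],"claw": 8.7},
  {"xyz": [0,0,0],"angular": [0,0,0],"claw": 8.7},
  {"xyz": [0,0,0],"angular": [0,0,0],"claw": 8.7},
  {"xyz": [0,0,-1],"angular": [0,0,0],"claw": 8.7},
  {"xyz": [0,0,-3],"angular": [0,0,0],"claw": 8.7},
  {"xyz": [0,0,-4],"angular": [0,0,0],"claw": 8.7},
  {"xyz": [0,0,-4],"angular": [0,0,0],"claw": 8.7},
  {"xyz": [0,0,-4],"angular": [0,0,0],"claw": 8.7},
  {"xyz": [0,0,-3],"angular": [0,0,0],"claw": 8.7},
  {"xyz": [0,0,0],"angular": [0,0,0],"claw": 8.7},
  {"xyz": [0,0,0],"angular": [0,0,0],"claw": 8.7},
])

```text
t: 10.65
eef_pos: [0.6235, 0.1852, 0.3046]
ee_rot: [-3.139, 0.001, -1.487]
force: [-1.4, -0.2, -0.5]
width: 0.0869
gripper_force: 0.0
```

Run:
```python
from h import *
s=st();print(s['eef_pos'],s['ee_rot'],s['q'],s['force'])
a=grab('scene');b=grab('side');w=grab('wrist')
A=cv2.resize(a['color'][130:280,150:370],None,fx=2,fy=2,interpolation=cv2.INTER_CUBIC)
B=cv2.resize(b['color'][100:260,200:390],None,fx=1.9,fy=1.9,interpolation=cv2.INTER_CUBIC)
W=w['color'][0:290,60:500]
im=np.zeros((600,800,3),np.uint8)
im[:300,:440]=A;im[:304,440:440+B.shape[1]]=B[:,:360];im[305:595,:440]=W
cv2.imwrite('pics/f.png',np.clip(im*1.15,0,255).astype(np.uint8))
```

```text
[0.62348287 0.18517556 0.30462419] [-3.13946909e+00  1.31129537e-03 -1.48704337e+00] [ 5.87979790e-01  2.88977338e-01  3.88189483e-02 -1.26145632e-04
 -1.31814513e+00 -5.04196850e-01] [-1.35970219 -0.22307034 -0.46167302]
```

View pics/f.png

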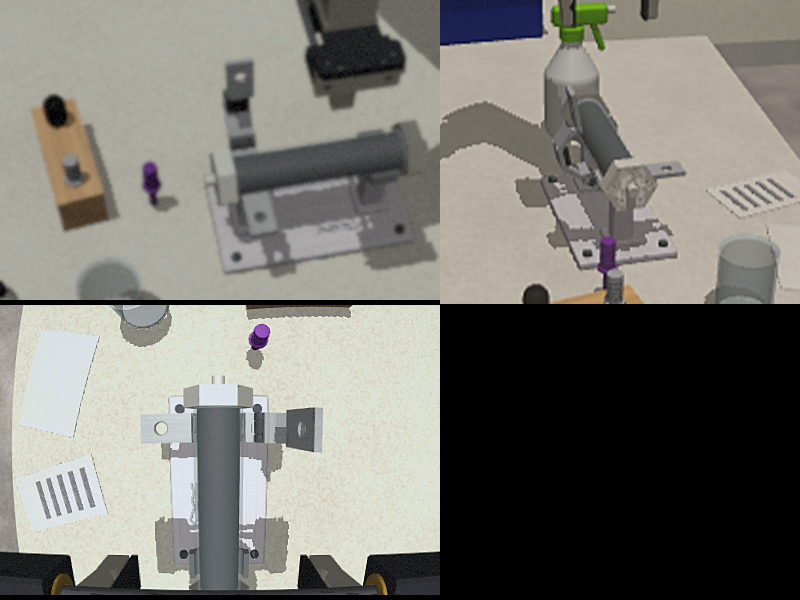

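The picture shows the cartridge in both saddles, let go, with the strap still open (ear at wrist (363,124)) and the lower hole at wrist (221,122). Next I'll take the closed fingers behind the strap.

Request:
servo_tool([
  {"xyz": [1.9,2.65,0],"angular": [0,0,0],"claw": 0},
  {"xyz": [1.9,2.65,0],"angular": [0,0,0],"claw": 0},
  {"xyz": [1.9,2.65,0],"angular": [0,0,0],"claw": 0},
  {"xyz": [1.9,2.65,0],"angular": [0,0,0],"claw": 0},
  {"xyz": [0,0,0],"angular": [0,0,0],"claw": 0},
  {"xyz": [0,0,2.5],"angular": [0,0,0],"claw": 0},
  {"xyz": [0,0,2.5],"angular": [0,0,0],"claw": 0},
  {"xyz": [0,0,2.2],"angular": [0,0,0],"claw": 0},
  {"xyz": [0,0,0],"angular": [0,0,0],"claw": 0},
  {"xyz": [0,0,0],"angular": [0,0,0],"claw": 0},
  {"xyz": [0,0,0],"angular": [0,0,0],"claw": 0},
])

```text
t: 11.9
eef_pos: [0.5249, 0.1008, 0.2321]
ee_rot: [-3.14, 0.0, -1.487]
force: [-0.7, -0.3, 1.2]
width: 0.0046
gripper_force: 0.0
```

Run:
```python
from h import *
s=st();print(s['eef_pos'],s['ee_rot'],s['q'],s['force'],s['width'])
f=load('wrist');g=cv2.cvtColor(f['color'],cv2.COLOR_BGR2GRAY)
# hole: dark rim in the ear
c=g[105:140,200:245].astype(int);print('row122',list(c[17]));print('col221',list(c[:,21]))
```

```text
[0.5249102  0.10076085 0.23213128] [-3.14027130e+00  1.03021246e-04 -1.48675840e+00] [ 5.57044828e-01  1.38889705e-01 -3.22840416e-01  5.70281590e-04
 -1.10784307e+00 -4.73261345e-01] [-0.68185883 -0.30652824  1.21773274] 0.004589164676163854
row122 [np.int64(190), np.int64(169), np.int64(172), np.int64(176), np.int64(174), np.int64(178), np.int64(171), np.int64(177), np.int64(175), np.int64(173), np.int64(176), np.int64(174), np.int64(176), np.int64(178), np.int64(102), np.int64(92), np.int64(205), np.int64(200), np.int64(192), np.int64(188), np.int64(194), np.int64(187), np.int64(191), np.int64(192), np.int64(197), np.int64(196), np.int64(201), np.int64(131), np.int64(177), np.int64(176), np.int64(176), np.int64(176), np.int64(174), np.int64(179), np.int64(178), np.int64(177), np.int64(176), np.int64(179), np.int64(179), np.int64(183), np.int64(175), np.int64(179), np.int64(180), np.int64(178), np.int64(179)]
col221 [np.int64(191), np.int64(192), np.int64(194), np.int64(187), np.int64(176), np.int64(174), np.int64(181), np.int64(179), np.int64(181), np.int64(177), np.int64(175), np.int64(125), np.int64(170), np.int64(196), np.int64(194), np.int64(200), np.int64(194), np.int64(187), np.int64(188), np.int64(190), np.int64(198), np.int64(195), np.int64(195), np.int64(200), np.int64(169), np.int64(152), np.int64(178), np.int64(180), np.int64(181), np.int64(175), np.int64(174), np.int64(170), np.int64(168), np.int64(134), np.int64(105)]
```

Request:
servo_tool([
  {"xyz": [0,-0.9,-0.2],"angular": [0,0,0],"claw": 0},
  {"xyz": [0,-0.9,-0.2],"angular": [0,0,0],"claw": 0},
  {"xyz": [0,-0.9,-0.2],"angular": [0,0,0],"claw": 0},
  {"xyz": [0,-0.9,-0.2],"angular": [0,0,0],"claw": 0},
  {"xyz": [0,-0.92,0],"angular": [0,0,0],"claw": 0},
  {"xyz": [0,-0.92,0.05],"angular": [0,0,0],"claw": 0},
  {"xyz": [0,-1.05,0.2],"angular": [0,0,0],"claw": 0},
  {"xyz": [0,-1.05,0.25],"angular": [0,0,0],"claw": 0},
  {"xyz": [0,-1.0,0.4],"angular": [0,0,0],"claw": 0},
  {"xyz": [0,-1.0,0.5],"angular": [0,0,0],"claw": 0},
  {"xyz": [0,0,0],"angular": [0,0,0],"claw": 0},
])

```text
t: 13.0
eef_pos: [0.62, 0.1084, 0.2234]
ee_rot: [3.14, -0.001, -1.488]
force: [-1.3, 0.3, -1.3]
width: 0.0005
gripper_force: 0.0
```

Run:
```python
from h import *
f=load('wrist');print('hole',plane(f,220.6,123,.11))
b=grab('side','g.png');a=grab('scene','g2.png')
# predicted hole pixel for different strap angles
H=np.array([.687,.114]);ex=np.array([np.cos(.085),np.sin(.085)])
for th in(1.6,1.3,1.0,.8,.6):
  X=[*(H-ex*.1+ex*(.1*np.cos(th)-.006*np.sin(th))),.11+.1*np.sin(th)+.006*np.cos(th)]
  print(th,np.round(X,3),proj(b,X).round(),proj(a,X).round())
```

```text
hole [0.68690387 0.11421852 0.11      ]
1.6 [0.578 0.105 0.21 ] [275. 154.] [271. 171.]
1.3 [0.608 0.107 0.208] [287. 154.] [273. 182.]
1.0 [0.636 0.11  0.197] [299. 157.] [276. 196.]
0.8 [0.652 0.111 0.186] [306. 161.] [277. 205.]
0.6 [0.666 0.112 0.171] [311. 166.] [278. 214.]
```

Request:
servo_tool([
  {"xyz": [0,-0.88,0.6],"angular": [0,0,0],"claw": 0},
  {"xyz": [0,-0.88,0.6],"angular": [0,0,0],"claw": 0},
  {"xyz": [0,-0.74,0.78],"angular": [0,0,0],"claw": 0},
  {"xyz": [0,-0.74,0.78],"angular": [0,0,0],"claw": 0},
  {"xyz": [0,-0.6,0.9],"angular": [0,0,0],"claw": 0},
  {"xyz": [0,-0.3,0.5],"angular": [0,0,0],"claw": 0},
  {"xyz": [0,0,0],"angular": [0,0,0],"claw": 0},
])

```text
t: 13.8
eef_pos: [0.6602, 0.1117, 0.1818]
ee_rot: [3.139, -0.001, -1.487]
force: [-0.4, -0.0, 0.6]
width: 0.0008
gripper_force: 0.0
```

Run:
```python
from h import *
s=st();print(s['eef_pos'],s['force'],s['q'])
b=grab('side');a=grab('scene')
A=cv2.resize(a['color'][130:270,200:340],None,fx=2.8,fy=2.8,interpolation=cv2.INTER_CUBIC)
B=cv2.resize(b['color'][110:250,235:375],None,fx=2.8,fy=2.8,interpolation=cv2.INTER_CUBIC)
cv2.imwrite('pics/k.png',np.hstack([A,B]))
```

```text
[0.66015995 0.11168553 0.18176802] [-0.44893556 -0.01133264  0.6060243 ] [ 4.57976696e-01  3.96189543e-01 -8.83342442e-02 -3.07177621e-04
 -1.08869356e+00 -3.74420568e-01]
```

View pics/k.png

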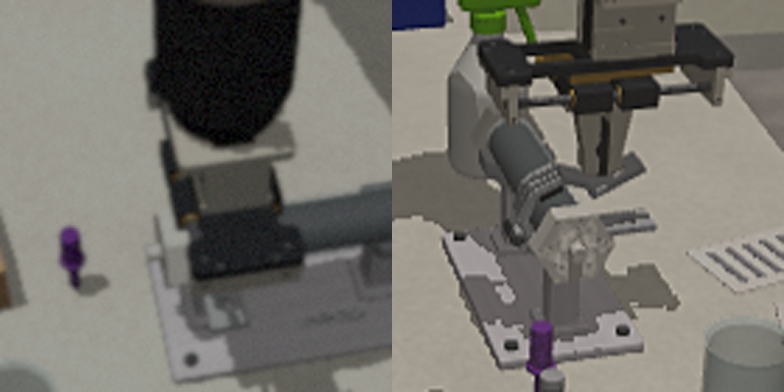

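The side view shows the strap over the cartridge at about 0.5 rad (ear at crop (615,178)), with the fingers resting on it. A little more push is needed.

Request:
servo_tool([
  {"xyz": [0,-0.3,0.5],"angular": [0,0,0],"claw": 0},
  {"xyz": [0,-0.3,0.5],"angular": [0,0,0],"claw": 0},
  {"xyz": [0,-0.2,0.5],"angular": [0,0,0],"claw": 0},
  {"xyz": [0,-0.2,0.4],"angular": [0,0,0],"claw": 0},
  {"xyz": [0,0,0],"angular": [0,0,0],"claw": 0},
  {"xyz": [0,0,0],"angular": [0,0,0],"claw": 0},
])

```text
t: 14.5
eef_pos: [0.6703, 0.1126, 0.1642]
ee_rot: [3.141, -0.0, -1.487]
force: [0.9, -0.3, 0.4]
width: 0.0005
gripper_force: 0.0
```

Request:
servo_tool([
  {"xyz": [0,0,-3],"angular": [0,0,0],"claw": 0},
  {"xyz": [0,0,-4],"angular": [0,0,0],"claw": 4.5},
  {"xyz": [0,0,-3.6],"angular": [0,0,0],"claw": 4.5},
  {"xyz": [3.3,1.75,0],"angular": [0,0,0],"claw": 4.5},
  {"xyz": [3.3,1.75,0],"angular": [0,0,0],"claw": 4.5},
  {"xyz": [3.3,1.75,0],"angular": [0,0,0],"claw": 4.5},
  {"xyz": [3.3,1.75,0],"angular": [0,0,0],"claw": 4.5},
  {"xyz": [3.3,1.75,0],"angular": [0,0,0],"claw": 4.5},
  {"xyz": [3.3,1.75,0],"angular": [0,0,0],"claw": 4.5},
  {"xyz": [0,0,0],"angular": [0,0,0],"claw": 4.5},
  {"xyz": [0,0,0],"angular": [0,0,0],"claw": 4.5},
])

```text
t: 15.6
eef_pos: [0.5821, -0.0941, 0.2711]
ee_rot: [-3.141, 0.0, -1.489]
force: [0.8, 0.3, -0.2]
width: 0.0451
gripper_force: 0.0
```

Run:
```python
from h import *
s=st();print(s['eef_pos'],s['ee_rot'],s['q'],s['width'])
b=grab('side');a=grab('scene');w=grab('wrist')
rs=lambda c,k:cv2.resize(c,None,fx=k,fy=k,interpolation=cv2.INTER_CUBIC)
A=rs(a['color'][165:265,220:340],3);B=rs(b['color'][130:230,245:365],3)
W=rs(w['color'][120:280,180:380],2)
W[::20,0:8]=255;W[0:8,::20]=(0,0,255)
im=np.zeros((600,800,3),np.uint8);im[:300,:360]=A;im[300:,:360]=B;im[:320,380:780]=W
cv2.imwrite('pics/m.png',im)
print('pin top px',proj(w,[.582,-.093,.1]),'ears', 'low hole',proj(a,[.687,.114,.11]),proj(b,[.687,.114,.11]))
H=np.array([.687,.114]);ex=np.array([np.cos(.085),np.sin(.085)])
for th in(.3,.09,0):
  X=[*(H-ex*.1+ex*(.1*np.cos(th)-.006*np.sin(th))),.11+.1*np.sin(th)+.006*np.cos(th)]
  print(th,proj(a,X)-[220,165],proj(b,X)-[245,130])
```

```text
[ 0.58208376 -0.0941231   0.27109892] [-3.14051408e+00  1.18325958e-04 -1.48868472e+00] [ 1.70981800e-01  2.04776544e-01 -1.49173702e-01 -2.36045350e-05
 -1.21576127e+00 -8.88620680e-02] 0.04511083678055226
pin top px [278.89586271 200.62326085] ears low hole [279.68581026 237.45361039] [318.65292578 188.12980969]
0.3 [59.51670778 61.42756235] [71.83075397 45.15124069]
0.09 [59.7756523 68.4922746] [73.56978995 52.59652975]
0 [59.75711328 71.02003397] [73.77095869 55.90188568]
```

View pics/m.png

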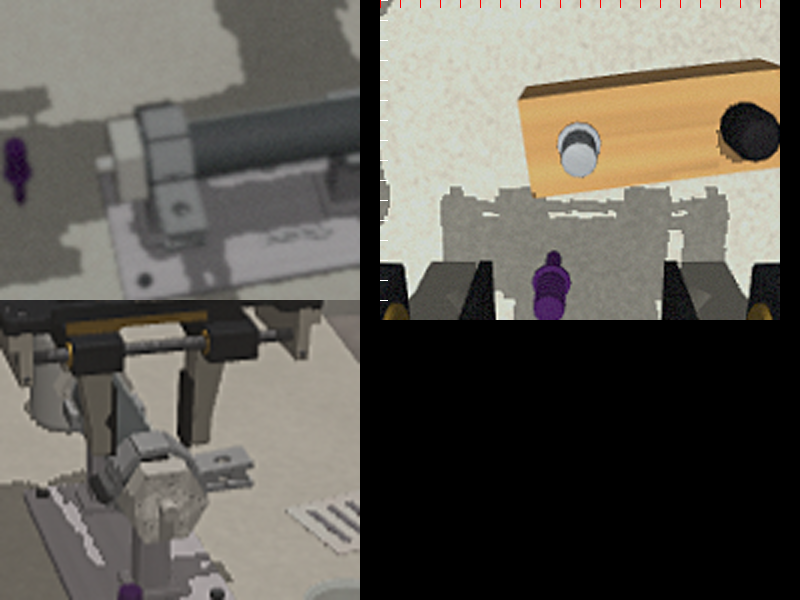

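The strap now lies on the cartridge: upper hole at scene crop (181,209), side crop (224,459), which matches about 0.09 rad. The grey pin's knob top is at wrist (279.7,200), between the fingers. The purple look-alike is at wrist about (265,265) and stays outside the grasp.

Request:
servo_tool([
  {"xyz": [-0.12,0.07,3],"angular": [0,0,0],"claw": 4.5},
  {"xyz": [0,0,4],"angular": [0,0,0],"claw": 4.5},
  {"xyz": [0,0,4],"angular": [0,0,0],"claw": 4.5},
  {"xyz": [0,0,3],"angular": [0,0,0],"claw": 4.5},
  {"xyz": [0,0,2.4],"angular": [0,0,0],"claw": 4.5},
  {"xyz": [0,0,1.5],"angular": [0,0,0],"claw": 4.5},
  {"xyz": [0,0,0],"angular": [0,0,0],"claw": 4.5},
  {"xyz": [0,0,0],"angular": [0,0,0],"claw": 4.5},
  {"xyz": [0,0,0],"angular": [0,0,0],"claw": 1.0},
  {"xyz": [0,0,0],"angular": [0,0,0],"claw": 1.0},
  {"xyz": [0,0,0],"angular": [0,0,0],"claw": 1.0},
  {"xyz": [0,0,0],"angular": [0,0,0],"claw": 1.0},
  {"xyz": [0,0,0],"angular": [0,0,0],"claw": 1.0},
], force=50)

```text
t: 17.05
eef_pos: [0.5818, -0.0922, 0.092]
ee_rot: [-3.141, 0.0, -1.487]
force: [-0.9, 1.1, 3.2]
width: 0.0172
gripper_force: 50.0
```

Request:
servo_tool([
  {"xyz": [0,0,-1],"angular": [0,0,0],"claw": 1.0},
  {"xyz": [0,0,-3],"angular": [0,0,0],"claw": 1.0},
  {"xyz": [0,0,-4],"angular": [0,0,0],"claw": 1.0},
  {"xyz": [0,0,-4],"angular": [0,0,0],"claw": 1.0},
  {"xyz": [0,0,-3.5],"angular": [0,0,0],"claw": 1.0},
  {"xyz": [0,0,-1.3],"angular": [0,0,0],"claw": 1.0},
  {"xyz": [-2.8,-1.74,0],"angular": [0,0,0],"claw": 1.0},
  {"xyz": [-2.8,-1.74,0],"angular": [0,0,0],"claw": 1.0},
  {"xyz": [-2.8,-1.74,0],"angular": [0,0,0],"claw": 1.0},
  {"xyz": [-2.8,-1.74,0],"angular": [0,0,0],"claw": 1.0},
  {"xyz": [-2.8,-1.74,0],"angular": [0,0,0],"claw": 1.0},
  {"xyz": [-2.8,-1.74,0],"angular": [0,0,0],"claw": 1.0},
  {"xyz": [-2.8,-1.7,0],"angular": [0,0,0],"claw": 1.0},
  {"xyz": [0,0,2],"angular": [0,0,0],"claw": 1.0},
  {"xyz": [0,0,2],"angular": [0,0,0],"claw": 1.0},
  {"xyz": [0,0,0],"angular": [0,0,0],"claw": 1.0},
  {"xyz": [0,0,0],"angular": [0,0,0],"claw": 1.0},
])

```text
t: 18.75
eef_pos: [0.686, 0.113, 0.2195]
ee_rot: [3.14, -0.001, -1.487]
force: [-0.3, 0.9, -1.1]
width: 0.0168
gripper_force: 50.0
```

Run:
```python
from h import *
delta([.6867,.1142,.212],-1.487);s=st();print(s['gripper_force'])
b=grab('side');a=grab('scene')
p=s['eef_pos']
for f in(a,b):
  n=f['name'];print(n,'tip px',proj(f,p-[0,0,.077]),'shank mid',proj(f,p-[0,0,.055]),'collar',proj(f,p-[0,0,.032]),'hole',proj(f,[.686,.1141,.1255]))
g=cv2.cvtColor(b['color'],cv2.COLOR_BGR2GRAY).astype(int)
u,v=proj(b,p-[0,0,.055]).round().astype(int)
for k in range(v-12,v+18,2): print(k,list(g[k,u-14:u+15]))
```

```text
pose [0.686  0.113  0.2195] [ 3.1405e+00 -7.0000e-04 -1.4870e+00] t 18.75 w 0.0168 F [-0.3  0.9 -1.1]
shift cm [-0.12 -0.09  0.75]
turn deg z -0.0
49.998711347579956
scene tip px [279.54065158 229.17377584] shank mid [279.80933597 223.58021521] collar [280.10024033 217.52407166] hole [279.86093976 233.33126411]
side tip px [318.96891537 176.17258903] shank mid [319.41338183 167.72966363] collar [319.88660376 158.74050946] hole [318.53834416 182.36256932]
156 [np.int64(157), np.int64(157), np.int64(156), np.int64(157), np.int64(161), np.int64(164), np.int64(120), np.int64(64), np.int64(68), np.int64(69), np.int64(73), np.int64(64), np.int64(23), np.int64(56), np.int64(65), np.int64(64), np.int64(60), np.int64(61), np.int64(66), np.int64(116), np.int64(106), np.int64(92), np.int64(159), np.int64(151), np.int64(150), np.int64(151), np.int64(154), np.int64(156), np.int64(154)]
158 [np.int64(158), np.int64(158), np.int64(159), np.int64(159), np.int64(160), np.int64(161), np.int64(162), np.int64(157), np.int64(159), np.int64(167), np.int64(98), np.int64(70), np.int64(65), np.int64(69), np.
[... 5163 characters left out ...]
73), np.int64(73), np.int64(68), np.int64(68), np.int64(66), np.int64(64), np.int64(103), np.int64(122), np.int64(71), np.int64(75), np.int64(128), np.int64(124), np.int64(125), np.int64(155), np.int64(164), np.int64(161), np.int64(161), np.int64(160), np.int64(160)]
184 [np.int64(169), np.int64(162), np.int64(64), np.int64(78), np.int64(85), np.int64(122), np.int64(74), np.int64(80), np.int64(96), np.int64(137), np.int64(136), np.int64(126), np.int64(124), np.int64(142), np.int64(135), np.int64(128), np.int64(129), np.int64(141), np.int64(140), np.int64(128), np.int64(118), np.int64(117), np.int64(106), np.int64(85), np.int64(126), np.int64(164), np.int64(158), np.int64(155), np.int64(157)]
```

Request:
servo_tool([
  {"xyz": [-0.1,-0.05,0],"angular": [0,0,0],"claw": 1.0},
  {"xyz": [0,0,0.7],"angular": [0,0,0],"claw": 1.0},
  {"xyz": [0,0,0.6],"angular": [0,0,0],"claw": 1.0},
  {"xyz": [0,0,0.4],"angular": [0,0,0],"claw": 1.0},
  {"xyz": [0,0,0.4],"angular": [0,0,0],"claw": 1.0},
  {"xyz": [0,0,0.4],"angular": [0,0,0],"claw": 1.0},
  {"xyz": [0,0,0],"angular": [0,0,0],"claw": 1.0},
  {"xyz": [0,0,0],"angular": [0,0,0],"claw": 1.0},
])

```text
t: 19.65
eef_pos: [0.6866, 0.1143, 0.1944]
ee_rot: [3.141, -0.0, -1.487]
force: [-0.3, 0.1, -1.6]
width: 0.0169
gripper_force: 50.0
```

Request:
servo_tool([
  {"xyz": [0,0,0.4],"angular": [0,0,0],"claw": 1.0},
  {"xyz": [0,0,0.4],"angular": [0,0,0],"claw": 1.0},
  {"xyz": [0,0,0.4],"angular": [0,0,0],"claw": 1.0},
  {"xyz": [0,0,0.4],"angular": [0,0,0],"claw": 1.0},
  {"xyz": [0,0,0.4],"angular": [0,0,0],"claw": 1.0},
  {"xyz": [0,0,0],"angular": [0,0,0],"claw": 1.0},
  {"xyz": [0,0,0],"angular": [0,0,0],"claw": 1.0},
])

```text
t: 20.35
eef_pos: [0.6865, 0.1144, 0.1742]
ee_rot: [3.141, 0.0, -1.487]
force: [0.3, 0.5, -1.1]
width: 0.0168
gripper_force: 50.0
```

Request:
servo_tool([
  {"xyz": [0,0,0.4],"angular": [0,0,0],"claw": 1.0},
  {"xyz": [0,0,0.4],"angular": [0,0,0],"claw": 1.0},
  {"xyz": [0,0,0.4],"angular": [0,0,0],"claw": 1.0},
  {"xyz": [0,0,0.3],"angular": [0,0,0],"claw": 1.0},
  {"xyz": [0,0,0.2],"angular": [0,0,0],"claw": 1.0},
  {"xyz": [0,0,0.2],"angular": [0,0,0],"claw": 1.0},
  {"xyz": [0,0,0],"angular": [0,0,0],"claw": 1.0},
  {"xyz": [0,0,0],"angular": [0,0,0],"claw": 1.0},
])

```text
t: 21.15
eef_pos: [0.6867, 0.1144, 0.1554]
ee_rot: [-3.141, 0.0, -1.487]
force: [3.0, 1.6, -1.6]
width: 0.0171
gripper_force: 50.0
```

Request:
servo_tool([
  {"xyz": [-0.03,-0.05,0.2],"angular": [0,0,0],"claw": 1.0},
  {"xyz": [0,0,0.2],"angular": [0,0,0],"claw": 1.0},
  {"xyz": [0,0,0.2],"angular": [0,0,0],"claw": 1.0},
  {"xyz": [0,0,0.1],"angular": [0,0,0],"claw": 1.0},
  {"xyz": [0,0,0],"angular": [0,0,0],"claw": 1.0},
  {"xyz": [0,0,0],"angular": [0,0,0],"claw": 1.0},
])

```text
t: 21.75
eef_pos: [0.6873, 0.1145, 0.1492]
ee_rot: [-3.141, -0.0, -1.487]
force: [-0.2, 0.8, 5.1]
width: 0.017
gripper_force: 50.0
```

Request:
servo_tool([
  {"xyz": [0,0,0.1],"angular": [0,0,0],"claw": 1.0},
  {"xyz": [0,0,0.1],"angular": [0,0,0],"claw": 1.0},
  {"xyz": [0,0,0.05],"angular": [0,0,0],"claw": 1.0},
  {"xyz": [0,0,0],"angular": [0,0,0],"claw": 1.0},
  {"xyz": [0,0,0],"angular": [0,0,0],"claw": 1.0},
], force=60)

```text
t: 22.25
eef_pos: [0.6874, 0.1145, 0.148]
ee_rot: [-3.14, -0.0, -1.486]
force: [-3.2, 1.7, 11.4]
width: 0.0167
gripper_force: 60.0
```

Request:
servo_tool([
  {"xyz": [0,0.03,0.1],"angular": [0,0,0],"claw": 1.0},
  {"xyz": [0,0,0.1],"angular": [0,0,0],"claw": 1.0},
  {"xyz": [0,0,0],"angular": [0,0,0],"claw": 1.0},
  {"xyz": [0,0,0],"angular": [0,0,0],"claw": 1.0},
  {"xyz": [0,0,0],"angular": [0,0,0],"claw": 1.0},
])

```text
t: 22.75
eef_pos: [0.6875, 0.1145, 0.1479]
ee_rot: [-3.138, -0.0, -1.486]
force: [-6.1, 1.1, 21.3]
width: 0.0172
gripper_force: 60.0
```

Run:
```python
from h import *
s=st();print(s['eef_pos'],s['force'],s['moment'],s['width'],s['t'])
b=grab('side');cv2.imwrite('pics/n.png',b['color'])
p=s['eef_pos'];H=[.687,.114,.116]
print('collar px',proj(b,H),'ear tip',proj(b,[.708,.116,.116]),proj(b,[.708,.116,.110]),proj(b,[.708,.116,.104]))
g=cv2.cvtColor(b['color'],cv2.COLOR_BGR2GRAY).astype(int)
for u in(322,326,328): print(u,list(map(int,g[172:200,u])))
```

```text
[0.68748393 0.11453511 0.14785036] [-6.12807854  1.13653962 21.2594075 ] [ 3.81279165e-01  2.62673803e+00 -5.14467344e-04] 0.017157285698623626 22.75
collar px [318.77095869 185.90188568] ear tip [327.13908899 184.89947593] [327.00169504 187.12124644] [326.86495016 189.33252105]
322 [86, 86, 87, 77, 57, 69, 61, 69, 60, 68, 57, 66, 68, 68, 129, 97, 121, 91, 78, 84, 75, 160, 169, 164, 162, 161, 162, 164]
326 [53, 69, 70, 67, 66, 83, 88, 87, 87, 86, 98, 132, 100, 78, 79, 81, 75, 69, 68, 62, 107, 160, 165, 161, 161, 160, 158, 157]
328 [86, 84, 85, 84, 85, 85, 83, 85, 84, 80, 87, 154, 169, 173, 145, 94, 67, 64, 66, 61, 105, 157, 164, 162, 161, 160, 157, 157]
```

The push meets a hard stop at home height: TCP z stays at 0.148 while the force rises to 21 N. The side view shows no gap between the ears, so I'm handing in.

```bash
python3 -c "
from station import order
print(order.job_done())"
```

```text
the job is handed in; nothing more can be done
None
```

I handed the job in at about 23 s, with the cartridge in both saddles, the strap swung shut and the pin held pressed through both ears at about 21 N; the hand-in gave no verdict, so I don't know whether it passed.

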